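# Knife-edge balance check of two rotor arms

### The job

One of the two rotor arms has a weight hidden off its centre. Use the knife-edge stand to find out which: leave the arm that stays level balanced across the edge by its notch, and put the one that tips into the long reject tray, lying along it.

Things in the scene. Friction and masses are not known exactly. Their poses are not given: they have to be found in the camera images.
- rotor_1_hub (a point): Grip point of one rotor arm: centre of its grey hub block (26 along x, 24 across y, z 43 to 88 above its feet's underside; this point 66), gripped across y from above. Arm: aluminium bar 190 long (x), 22 wide, top at 40, on a round steel foot (30 dia., 40 high) 80 either side of the middle. A V notch across (y) under the hub, mouth 24 wide, has its apex 26 below this point. z up; 0.25-0.4 kg.
- rotor_2_hub (a point): The same point of the second rotor arm, alike in shape and size. In one of the two (unmarked) the centre of mass is over 10 mm off the middle: laid on the knife edge and let go, it tips about y by about 17 degrees until a foot meets the stand; the good one stays about level.
- edge (a point): Middle of the knife edge of the fixed stand: straight, level, 60 mm long along this y axis, 78 mm above the bench, z up. An arm balances across it, length along this x axis (either way round), grip point 26 mm above this point. Grey base plate 230 (x) by 100 mm (y); rubber pads under the arm's ends, tops 66 mm below the edge, 26 mm below a level arm's feet.
- tray_floor (a point): Centre of the inner floor of the reject tray: long, white, open, fixed, 260 (x) by 120 mm (y) outside, walls 4 mm thick and 30 mm high, floor 4 mm above the bench, z up. An arm goes in with its length along x; standing on its feet its grip point is 66 mm above this point. (The small square box with dividers is not it.)
Not all that is in view belongs to the job. What is shaped like the part that bears edge but blue is not meant.

How it is judged:
At the end, for the whole second after the job is handed in: At rest: one arm on the edge by its notch, level to 10 deg, grip point within 12 mm across and 25 mm along the edge of its middle and 20-32 mm above, square to 20 deg; the other in the tray, grip point within 50 mm of its middle both ways, under 80 mm above its floor, lengthwise to 30 deg (((x of rotor_1_hub in the frame of edge between -0.012 and 0.012 m and y of rotor_1_hub in the frame of edge between -0.025 and 0.025 m and z of rotor_1_hub in the frame of edge between 0.02 and 0.032 m and angle between rotor_1_hub's own z axis and vertical below 0.175 rad and angle between the x axis of rotor_1_hub and the x axis of edge, either way round below 0.35 rad and linear speed of each of rotor_1, rotor_2 below 0.05 m/s and x of rotor_2_hub in the frame of tray_floor between -0.05 and 0.05 m and y of rotor_2_hub in the frame of tray_floor between -0.05 and 0.05 m and z of rotor_2_hub in the frame of tray_floor between 0 and 0.08 m and angle between the x axis of rotor_2_hub and the x axis of tray_floor, either way round below 0.52 rad) or (x of rotor_2_hub in the frame of edge between -0.012 and 0.012 m and y of rotor_2_hub in the frame of edge between -0.025 and 0.025 m and z of rotor_2_hub in the frame of edge between 0.02 and 0.032 m and angle between rotor_2_hub's own z axis and vertical below 0.175 rad and angle between the x axis of rotor_2_hub and the x axis of edge, either way round below 0.35 rad and linear speed of each of rotor_2, rotor_1 below 0.05 m/s and x of rotor_1_hub in the frame of tray_floor between -0.05 and 0.05 m and y of rotor_1_hub in the frame of tray_floor between -0.05 and 0.05 m and z of rotor_1_hub in the frame of tray_floor between 0 and 0.08 m and angle between the x axis of rotor_1_hub and the x axis of tray_floor, either way round below 0.52 rad))); the robot touches nothing.
It also fails if it takes over 72 s, if anything falls off the work surface, if the arm or the gripper's body presses on something with over 40 N, if the wrist force passes 120 N, or if a joint passes its speed limit or range.

### The arm

A 6-joint arm with a two-finger parallel gripper is mounted at the origin on the work surface. World frame = base frame: x ahead of the robot, y to its left, z up, the work surface at z = 0. Lengths are in m, angles in rad, forces in N, time in s.
With the tool pointing down it reaches from about 0.325 to 0.775 m from the base axis. Payload 5.5 kg.
Tool frame: the origin (TCP) lies midway between the tips of the shut fingers; the grasp point (between the pads) lies 19 mm behind it (env.grip_depth is the distance from the TCP to the grasp point, in m); z points along the fingers, y is the direction in which the jaws open and shut (so a half turn about z gives the same grasp; the last joint's range is limited). The gripper opens to 85 mm and grips with 20 to 120 N. Pads are 22 mm wide; open, the fingers measure 114 mm over their backs; the gripper's body (76 mm by 85 mm) begins 54 mm behind the grasp point. The pads swing forward as they close: fully open they stand 13 mm farther back than shut.
Start: joints at [-1.289, 0.091, 1.231, -0, 1.82, -0.057], TCP at [0.199, -0.566, 0.231] pointing down, gripper open.
Joint ranges: [-2.87, 2.87], [-0.86, 2.18], [0.17, 2.46], [-1.51, 4.65], [0.06, 2.69], [-2.65, 2.65]. Speed limits (rad/s): [2.57, 2.57, 3.01, 3.14, 3.14, 3.14].

### API

Orientations are given as a unit quaternion [x, y, z, w].
In Python, from cell import env gives the robot as it stands. Calls block until the motion is done:
- env.move_to(position, orientation): joint-space move of the TCP to a pose.
- env.move_straight(position, rot=None, max_speed=0.15, until_force=None): straight line of the TCP; rot=None keeps the orientation; max_speed is the mean speed in m/s. With until_force (N) it stops when the force on the tool has changed by that much, and returns True; else False.
- env.movej(angles): joint-space move.
- env.gripper_to(opening, newtons=None): finger opening in m; newtons is the grip in N (None keeps the last); returns when the fingers have stopped.
- env.pause(seconds).
- env.solve_ik(position, orientation): joint angles nearest the present ones, or None.
- env.read_state(): the state.
- env.camera(name): name is "side" or "top"; returns a dict with "image" (400x640x3 uint8, blue, green, red), "fov_y" (degrees; the focal length in pixels is half the picture's height over the tangent of half this angle, whatever the lens; pixels are square), "cx", "cy" (the principal point, pixels), "T" (4x4, takes a point from camera to world coordinates). Camera axes: x right, y down, z forward; pixel columns grow to the right and rows downward; lengths in m; the calibration is good to about 2 mm. A picture is of the moment at which its call begins. There is no depth.
A pose or a line that the arm cannot do raises env.Unreachable and nothing moves.
- env.hand_in(): hands the job in, once; it reports no verdict.
Trained networks look in the newest picture that a camera, given by its name, has taken for a name from the list of things; names that differ only in an ending like _2 or _b are one class to them, and where a whole thing is asked for, a point or a joint stands for the part that bears it (a point fixed in the world has none). Each returns a list of dicts, best first, with "confidence" (0 to 1); they miss things now and then, are a little off and sometimes report something else, mostly with a low value. They report only what shows in the picture. A call takes as long as a camera call. They do not tell look-alikes from the thing itself.
- env.look_for(camera, thing): "extent" ([left, top, width, height] in pixels, round what is visible of it).
- env.masks_of(camera, thing): "pixels" (400x640 bool, what is visible of it) and "extent" ([left, top, width, height] in pixels, round what is visible of it).
The state is a dict: "time_s": time; "joints": joint angles; "dq": joint speeds; "joint_efforts": joint torques, N m; "ee_pos": TCP position; "tcp_rot": TCP orientation; "contact_force": force on the tool from outside, world axes, zero at the start; "torque": the same for the moment, N m; "grip_width": finger opening in m.
Only numpy, scipy, OpenCV 4.12 (cv2) and the standard library are available. Lean on these libraries where they do the work, as an engineer would, in place of code of your own. Each camera call takes 0.05 s, during which the arm holds its last target.

## Working session

There is one attempt and no reset: what is moved stays moved. The work goes in short steps, each a Python script; the robot and the scene stay as the last script left them, time stands still between calls to the robot, and variables do not carry over. Pictures are saved under pics/ and viewed, and the job is handed in when it is done.

```bash
mkdir -p pics; ls; python3 - <<'E'
from cell import env
import cv2,numpy as np
for c in ("side","top"):
    r=env.camera(c); cv2.imwrite(f"pics/{c}0.png",r["image"]); print(c,r["fov_y"],r["cx"],r["cy"],np.round(r["T"],3).tolist())
    for t in ("rotor_1_hub","edge","tray_floor"):
        for f in (env.look_for,env.masks_of):
            try: print(c,t,[(np.round(d["extent"],0).tolist(),round(d["confidence"],2)) for d in f(c,t)])
            except Exception as e: print(c,t,repr(e))
print(env.read_state()["time_s"],env.read_state()["tcp_rot"],env.grip_depth)
E
```

```text
pics
side 43.14966779244682 310.0986852052539 187.85900574180584 [[0.691, -0.526, 0.495, -0.371], [-0.723, -0.503, 0.473, -0.762], [0.0, -0.685, -0.728, 1.206], [0.0, 0.0, 0.0, 1.0]]
side rotor_1_hub []
side rotor_1_hub [([246.0, 105.0, 13.0, 15.0], 0.51)]
side edge [([168.0, 161.0, 45.0, 48.0], 0.95)]
side edge [([359.0, 276.0, 51.0, 82.0], 0.82), ([168.0, 159.0, 45.0, 52.0], 0.75), ([352.0, 152.0, 15.0, 12.0], 0.57)]
side tray_floor [([365.0, 190.0, 72.0, 72.0], 0.78)]
side tray_floor [([366.0, 191.0, 71.0, 66.0], 0.91)]
top 42.875814775992794 320.80959716125244 190.63732441395584 [[0.101, -0.968, 0.228, 0.096], [-0.995, -0.1, 0.017, -0.031], [0.006, -0.228, -0.974, 1.396], [0.0, 0.0, 0.0, 1.0]]
top rotor_1_hub [([166.0, 118.0, 29.0, 67.0], 0.65)]
top rotor_1_hub [([168.0, 118.0, 28.0, 64.0], 0.94)]
top edge [([176.0, 212.0, 58.0, 92.0], 0.92), ([323.0, 101.0, 38.0, 76.0], 0.91), ([449.0, 220.0, 49.0, 57.0], 0.58)]
top edge [([323.0, 99.0, 37.0, 80.0], 0.81), ([445.0, 220.0, 52.0, 60.0], 0.76), ([176.0, 212.0, 57.0, 88.0], 0.73)]
top tray_floor [([402.0, 113.0, 58.0, 96.0], 0.59)]
top tray_floor [([401.0, 111.0, 63.0, 98.0], 0.96)]
0.7 [9.85681800e-01 1.68616099e-01 1.79791125e-05 2.22108928e-05] 0.0187
```

View pics/side0.png

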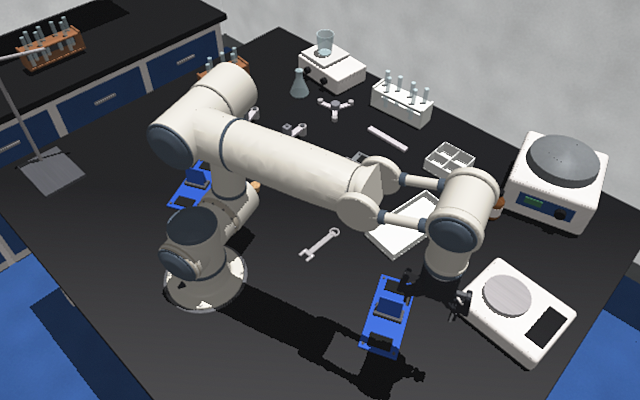

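View pics/top0.png

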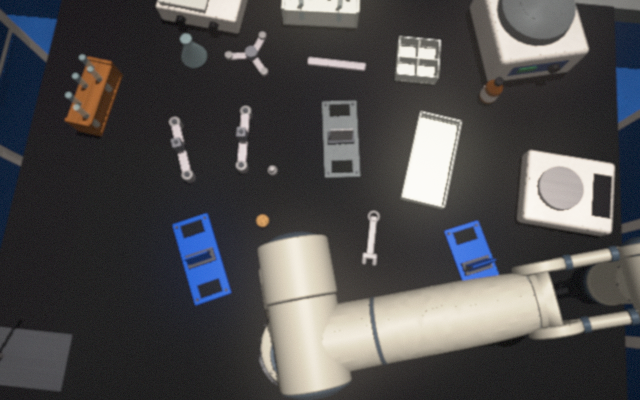

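The top view shows the candidates:
- **Rotors:** two at (181,148) and (243,138). The three-spoke thing at (250,52) and the wrench at (370,238) are not rotors.
- **Stand:** the grey one is at (341,139). The blue ones at (201,258) and (470,255) are decoys.
- **Tray:** the long one is at (432,160). The divided box at (418,60) is not it.

I'll check these in a close crop.

```bash
cat > h.py <<'E'
from cell import env
import cv2,numpy as np
def ray(r,uv):
    f=200/np.tan(np.radians(r["fov_y"]/2)); T=np.array(r["T"])
    d=T[:3,:3]@np.array([(uv[0]-r["cx"])/f,(uv[1]-r["cy"])/f,1.]); return T[:3,3],d
def at_z(r,uv,z):
    o,d=ray(r,uv); return o+d*(z-o[2])/d[2]
def proj(r,P):
    f=200/np.tan(np.radians(r["fov_y"]/2)); T=np.array(r["T"]); p=T[:3,:3].T@(np.array(P,float)-T[:3,3])
    return np.array([r["cx"]+f*p[0]/p[2], r["cy"]+f*p[1]/p[2]])
E
python3 - <<'E'
from h import *
r=env.camera("top"); im=r["image"]
crop=im[90:220,155:475]; cv2.imwrite("pics/c1.png",cv2.resize(crop[:, :160],None,fx=5,fy=4.5,interpolation=cv2.INTER_CUBIC)[:600])
cv2.imwrite("pics/c2.png",cv2.resize(crop[:,155:],None,fx=4.5,fy=4.5,interpolation=cv2.INTER_CUBIC)[:600])
for t in ("rotor_1_hub","edge","tray_floor"):
    for i,d in enumerate(env.masks_of("top",t)):
        m=d["pixels"]; c,s,a=cv2.minAreaRect(np.argwhere(m)[:,::-1].astype(np.float32)); print(t,d["confidence"],np.round(c,1),np.round(s,1),round(a,1),m.sum())
E
```

```text
rotor_1_hub 0.96 [180.5 149.9] [67.6 15.6] 77.6 680
edge 0.94 [470.7 252.2] [58.8 36.5] 69.9 1947
edge 0.88 [340.2 139. ] [77.3 35.3] 87.6 2666
tray_floor 0.71 [430.2 159.8] [45.1 91.6] 11.3 4002
```

View pics/c1.png

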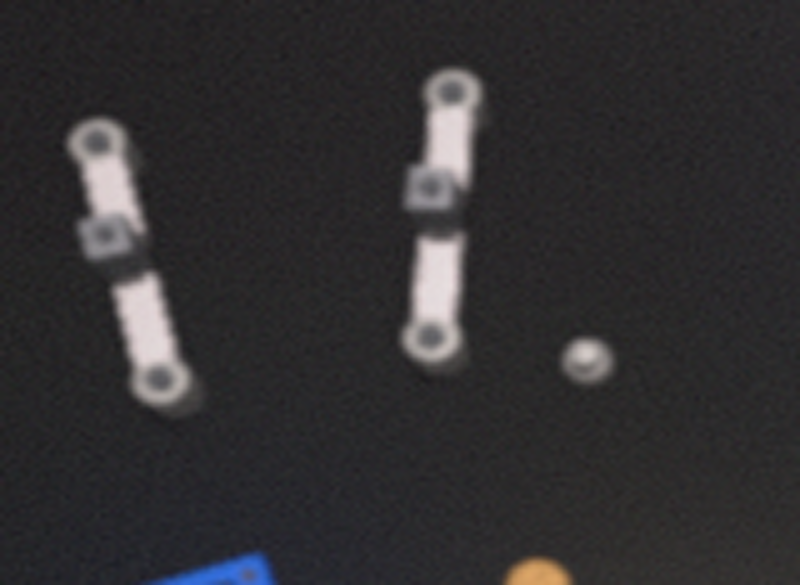

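View pics/c2.png

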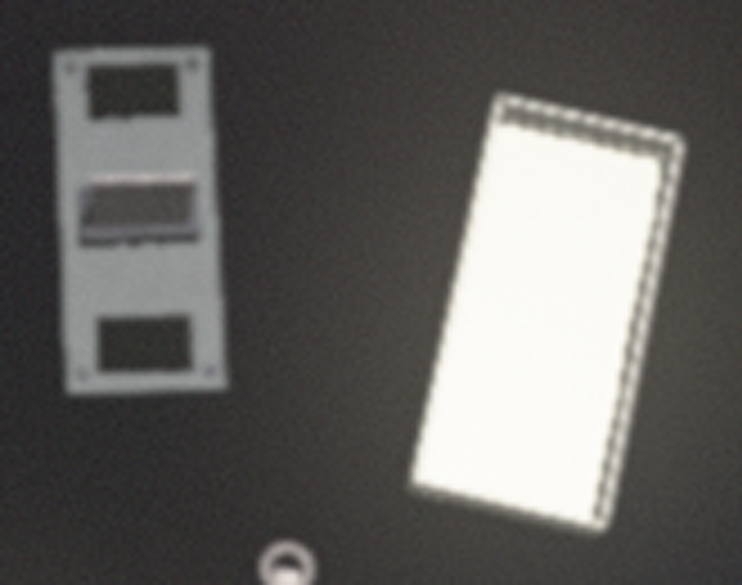

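```bash
python3 - <<'E'
from h import *
r=env.camera("top")
A=lambda x,y:((x+.5)/5-.5+155,(y+.5)/4.5-.5+90)
B=lambda x,y:((x+.5)/4.5-.5+310,(y+.5)/4.5-.5+90)
for n,f1,f2,h in (("L",(97,143),(160,380),(108,236)),("R",(452,92),(432,338),(431,187))):
    p=at_z(r,A(*f1),.041);q=at_z(r,A(*f2),.041);print(n,p,q,"len",np.linalg.norm(p-q),"mid",(p+q)/2,"yaw",np.degrees(np.arctan2(*(p-q)[1::-1])),"hub",at_z(r,A(*h),.088))
cs=[at_z(r,B(*c),.008) for c in ((53,48),(211,46),(228,388),(68,394))]
print("stand",np.mean(cs,0),[np.linalg.norm(cs[i]-cs[i-1]) for i in range(4)],[np.degrees(np.arctan2(*(cs[i]-cs[j])[1::-1])) for i,j in((0,3),(1,2))])
print("crest",at_z(r,B(82,180),.078),at_z(r,B(195,177),.078))
for z in (.034,):
  cs=[at_z(r,B(*c),z) for c in ((498,93),(686,137),(608,532),(410,488))]
  print("tray",np.mean(cs,0),[np.linalg.norm(cs[i]-cs[i-1]) for i in range(4)],[np.degrees(np.arctan2(*(cs[i]-cs[j])[1::-1])) for i,j in((0,3),(1,2))])
E
```

```text
L [0.56950617 0.42438567 0.041     ] [0.42136146 0.36443948 0.041     ] len 0.15981363846403504 mid [0.49543381 0.39441258 0.041     ] yaw 22.030528598917442 hub [0.49535808 0.39287162 0.088     ]
R [0.6239697  0.23028003 0.041     ] [0.46316555 0.21952303 0.041     ] len 0.1611635424646559 mid [0.54356763 0.22490153 0.041     ] yaw 3.8270991343625784 hub [0.54400759 0.22428309 0.088     ]
stand [ 0.58173848 -0.04754565  0.008     ] [np.float64(0.23219032638796153), np.float64(0.10259902051900893), np.float64(0.2297242931738467), np.float64(0.10032083188592159)] [np.float64(8.110333856689959), np.float64(7.549487717157531)]
crest [ 0.57646401 -0.00960217  0.078     ] [ 0.58548722 -0.07775327  0.078     ]
tray [ 0.53885659 -0.30663568  0.034     ] [np.float64(0.26472667645851056), np.float64(0.12121838131213158), np.float64(0.2621982201885099), np.float64(0.12224350567061339)] [np.float64(-8.422916025450533), np.float64(-8.206686862479033)]
```

Everything measured matches the given sizes: foot spacing 160 and 161 mm (given 160), base 231×101 (230×100), tray 263×122 (260×120). The right-hand rotor (R) is nearer the stand, so I'll take that one first.

```bash
cat >> h.py <<'E'
def q(deg): a=np.radians(deg)/2; return [float(np.cos(a)),float(np.sin(a)),0.,0.]
GD=env.grip_depth
EDGE=np.array([0.5815,-0.046,0.078]); EYAW=7.8
TRAY=np.array([0.5389,-0.3066,0.004]); TYAW=-8.3
def st(): 
    s=env.read_state(); print("t %.1f"%s["time_s"],"pos",np.round(s["ee_pos"],4),"F",np.round(s["contact_force"],2),"M",np.round(s["torque"],3),"w",round(s["grip_width"],4)); return s
E
python3 - <<'E'
from h import *
for n,p,y in (("R",[.5438,.2246,.25],3.8),("L",[.4954,.3938,.25],22.),("E",[EDGE[0],EDGE[1],.25],EYAW),("T",[TRAY[0],TRAY[1],.25],TYAW)):
    for k in (0,180,-180):
        j=env.solve_ik(p,q(y+k)); print(n,k,None if j is None else np.round(j,2))
    print([env.solve_ik([p[0],p[1],z],q(y)) is not None for z in (.05,.15,.2,.3)])
E
```

```text
R 0 [ 0.33  0.06  1.23 -0.    1.85  1.84]
R 180 [ 0.33  0.06  1.23 -0.    1.85 -1.3 ]
R -180 [ 0.33  0.06  1.23 -0.    1.85 -1.3 ]
[True, True, True, True]
L 0 [ 0.62  0.19  1.09 -0.    1.86  1.8 ]
L 180 [ 0.62  0.19  1.09 -0.    1.86 -1.34]
L -180 [ 0.62  0.19  1.09 -0.    1.86 -1.34]
[True, True, True, True]
E 0 [-0.14  0.05  1.24 -0.    1.85  1.3 ]
E 180 [-0.14  0.05  1.24 -0.    1.85 -1.84]
E -180 [-0.14  0.05  1.24 -0.    1.85 -1.84]
[True, True, True, True]
T 0 [-0.57  0.15  1.13 -0.    1.86  1.14]
T 180 [-0.57  0.15  1.13 -0.    1.86 -2.  ]
T -180 [-0.57  0.15  1.13 -0.    1.86 -2.  ]
[True, True, True, True]
```

```bash
python3 - <<'E'
from h import *
Q=q(3.8); P=[.5438,.2246]
env.move_to(P+[.16],Q)
env.move_straight(P+[.066-GD],max_speed=.12); st()
env.gripper_to(0.0,60); st()
b=env.move_straight(P+[.16],max_speed=.12); env.pause(.3); st()
for c in("side","top"): cv2.imwrite(f"pics/{c}1.png",env.camera(c)["image"])
E
```

```text
t 5.1 pos [0.5444 0.2248 0.0485] F [ 0.7   0.25 -0.02] M [-0.007 -0.016  0.03 ] w 0.0858
t 5.7 pos [0.544  0.2246 0.0476] F [-0.49 -0.23  1.32] M [-0.06   0.04   0.006] w 0.0235
t 7.1 pos [0.5436 0.2245 0.1594] F [-0.28 -0.4  -3.22] M [0.037 0.042 0.011] w 0.0235
```

View pics/side1.png

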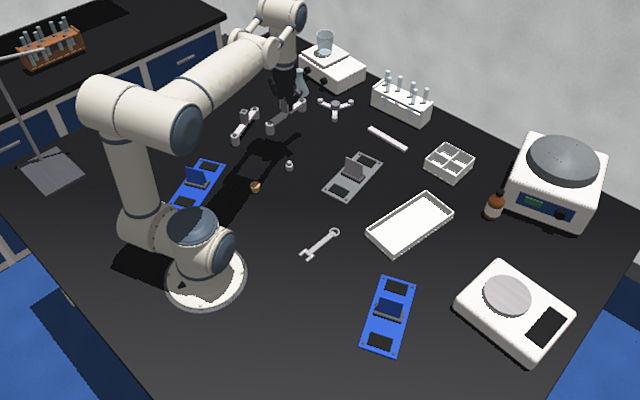

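R is held level at about (285,125), width 23.5 mm and weight about 3.2 N. The side camera now sees the stand clearly at about (353,175), so I can use it to check the edge and tray positions.

```bash
python3 - <<'E'
from h import *
r=env.camera("side"); im=r["image"]; ps=[]
E,yaw=EDGE,np.radians(EYAW)
big=cv2.resize(im[140:260,310:460],None,fx=5,fy=5,interpolation=cv2.INTER_CUBIC)
def mk(P,col):
    u=(proj(r,P)-[310,140]+.5)*5-.5; cv2.circle(big,tuple(int(v) for v in u),3,col,-1)
ya=np.array([-np.sin(yaw),np.cos(yaw),0])
for s in(-.03,0,.03): mk(E+ya*s,(0,0,255))
t=np.radians(TYAW);c,s=np.cos(t),np.sin(t)
for a in(-.13,.13):
  for b in(-.06,.06): mk(TRAY+[c*a-s*b,s*a+c*b,.03],(0,0,255))
cv2.imwrite("pics/s2.png",big)
E
```

```text
(no output)
```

View pics/s2.png

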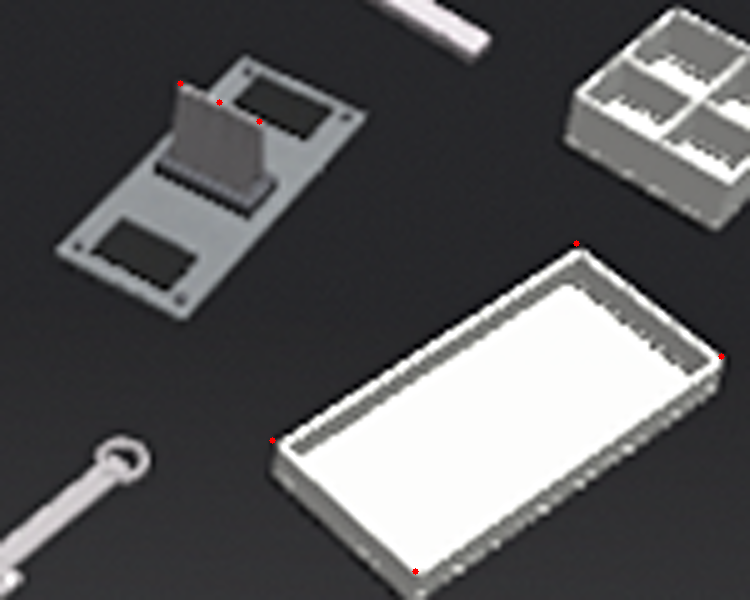

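The projected edge and tray corners land within about 1 px of the picture (under 3 mm). Now I'll place R on the edge.

```bash
python3 - <<'E'
from h import *
Q=q(EYAW); P=[EDGE[0],EDGE[1]]; z0=EDGE[2]+.026-GD
env.move_to(P+[.2],Q)
env.move_straight(P+[z0+.008],max_speed=.12); env.pause(.2); st()
print(env.move_straight(P+[z0-.003],max_speed=.02,until_force=3)); st()
for c in("side","top"): cv2.imwrite(f"pics/{c}3.png",env.camera(c)["image"])
im=cv2.imread("pics/side3.png")[90:240,270:430]; cv2.imwrite("pics/s3.png",cv2.resize(im,None,fx=4,fy=4,interpolation=cv2.INTER_CUBIC))
E
```

```text
t 9.5 pos [ 0.582  -0.0461  0.0944] F [-0.15 -0.42 -3.25] M [ 0.003  0.08  -0.049] w 0.0235
True
t 9.9 pos [ 0.5812 -0.0461  0.0859] F [-0.35 -0.7   2.92] M [-0.051  0.177  0.013] w 0.0233
```

View pics/s3.png

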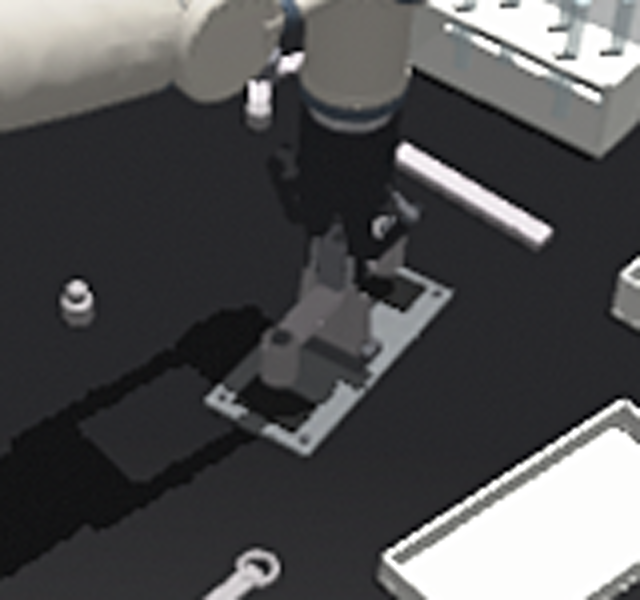

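Contact came at z 0.0859, where the apex should seat at 0.0853, so the notch is on the edge. Next I'll open the jaws a little and watch.

```bash
python3 - <<'E'
from h import *
env.gripper_to(.034); env.pause(.6); env.gripper_to(.06);st()
P=[EDGE[0],EDGE[1]]
env.move_straight(P+[.2],max_speed=.15); st()
r=env.camera("side");cv2.imwrite("pics/s4.png",cv2.resize(r["image"][90:240,270:430],None,fx=4,fy=4,interpolation=cv2.INTER_CUBIC))
E
```

```text
t 11.3 pos [ 0.5806 -0.0459  0.0845] F [-0.39 -1.02 -0.43] M [-0.03   0.008 -0.01 ] w 0.0602
t 12.2 pos [ 0.5811 -0.046   0.1986] F [-0.57 -0.45 -0.16] M [0.003 0.009 0.01 ] w 0.0599
```

View pics/s4.png

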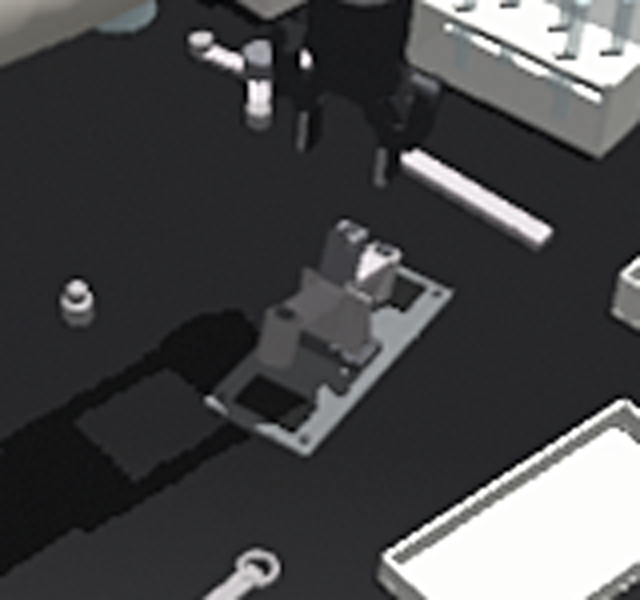

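```bash
python3 - <<'E'
from h import *
r=env.camera("side"); y=np.radians(EYAW)
def pts(tilt):
    t=np.radians(tilt); out=[]
    for X,Z in((-.08,.0),(.08,.0),(0,.048)): # feet tops 40 = apex level(40); hub top 88
        x=X*np.cos(t)+Z*np.sin(t); z=-X*np.sin(t)+Z*np.cos(t)
        out.append(proj(r,EDGE+[x*np.cos(y),x*np.sin(y),z]))
    return out
for t in(-17,0,17): print(t,[np.round((p-[270,90]+.5)*4,0) for p in pts(t)])
E
```

```text
-17 [array([283., 358.]), array([388., 209.]), array([330., 250.])]
0 [array([281., 339.]), array([388., 228.]), array([340., 238.])]
17 [array([285., 316.]), array([384., 252.]), array([350., 231.])]
```

The picture fits a +17° tip exactly: feet seen at (285,313) and (383,250), predicted (285,316) and (384,252). The moment sign while it was held agrees. So R is the bad arm. I'll regrasp it with the tool tilted to match and take it to the tray.

```bash
python3 - <<'E'
from h import *
from scipy.spatial.transform import Rotation as R
y=np.radians(EYAW); ya=np.array([-np.sin(y),np.cos(y),0])
Rt=R.from_rotvec(ya*np.radians(17)); Q=(Rt*R.from_quat(q(EYAW))).as_quat()
up=Rt.apply([0,0,1]); G=EDGE+.026*up; T=G-GD*up
env.move_to((T+.09*up).tolist(),Q.tolist())
env.move_straight(T.tolist(),max_speed=.1); st()
env.gripper_to(0.,60); st()
env.move_straight((T+[0,0,.11]).tolist(),max_speed=.12)
P=[TRAY[0],TRAY[1]]
env.move_to(P+[.19],q(TYAW)); env.pause(.2); st()
r=env.camera("side");cv2.imwrite("pics/s5.png",cv2.resize(r["image"][90:290,300:500],None,fx=3,fy=3,interpolation=cv2.INTER_CUBIC))
E
```

```text
t 13.8 pos [ 0.5841 -0.0458  0.0861] F [-0.01  0.49  0.29] M [ 0.001 -0.145 -0.019] w 0.0598
t 14.2 pos [ 0.584  -0.0457  0.0854] F [-0.2   1.08  2.17] M [ 0.039 -0.168 -0.013] w 0.0236
t 16.5 pos [ 0.5398 -0.3051  0.1898] F [ 0.11 -0.78 -3.72] M [ 0.025 -0.038  0.016] w 0.0237
```

View pics/s5.png

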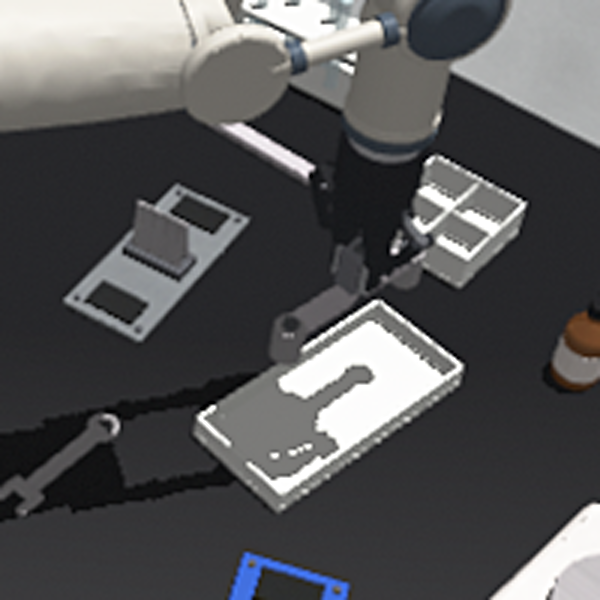

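R is held about level over the tray, seen at about (340,300) in the crop. Lowering it now.

```bash
python3 - <<'E'
from h import *
P=[TRAY[0],TRAY[1]]; z0=.004+.066-GD
env.move_straight(P+[z0+.012],max_speed=.12); env.pause(.2); st()
print(env.move_straight(P+[z0-.001],max_speed=.03,until_force=3)); st()
env.gripper_to(.04); env.pause(.3); env.gripper_to(.07)
env.move_straight(P+[.17],max_speed=.15)
P=[.4954,.3938]
env.move_to(P+[.17],q(22.)); st()
r=env.camera("side");cv2.imwrite("pics/s6.png",cv2.resize(r["image"][60:290,230:500],None,fx=2.6,fy=2.6,interpolation=cv2.INTER_CUBIC))
E
```

```text
t 18.0 pos [ 0.5393 -0.3069  0.0643] F [-0.1   0.13 -4.03] M [-0.012  0.002  0.017] w 0.0229
True
t 18.4 pos [ 0.5388 -0.3066  0.0517] F [-1.13  0.31  3.65] M [-0.038 -0.303  0.019] w 0.0235
t 22.9 pos [0.496 0.393 0.17 ] F [ 0.26 -0.16 -0.17] M [-0.011  0.011 -0.001] w 0.0699
```

View pics/s6.png

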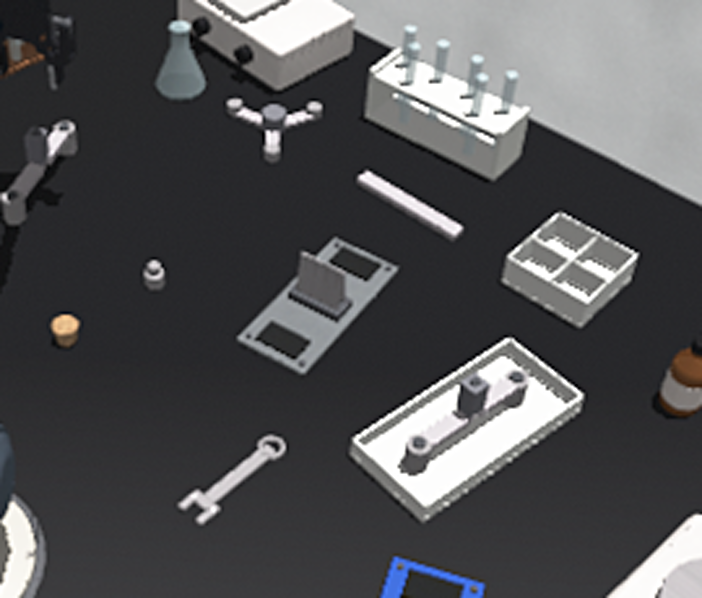

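R is lying flat along the tray, with its hub at about (472,395) in the crop. Now the left-hand rotor (L).

```bash
python3 - <<'E'
from h import *
P=[.4954,.3938]
env.move_straight(P+[.066-GD],max_speed=.1)
env.gripper_to(0.,60); st()
env.move_straight(P+[.16],max_speed=.12); env.pause(.3); st()
Q=q(EYAW); P=[EDGE[0],EDGE[1]]; z0=EDGE[2]+.026-GD
env.move_to(P+[.2],Q)
env.move_straight(P+[z0+.008],max_speed=.12); env.pause(.2); st()
print(env.move_straight(P+[z0-.003],max_speed=.02,until_force=3)); st()
E
```

```text
t 24.8 pos [0.4956 0.3939 0.0477] F [0.07 0.62 3.14] M [ 0.001 -0.012 -0.028] w 0.0231
t 26.2 pos [0.4952 0.3937 0.1594] F [ 0.03  0.77 -2.46] M [-0.031  0.02   0.043] w 0.0233
t 29.1 pos [ 0.582  -0.0461  0.0944] F [ 0.45 -0.35 -3.08] M [-0.042  0.023 -0.028] w 0.0233
True
t 29.4 pos [ 0.5813 -0.0461  0.0867] F [-1.3  -0.73  2.69] M [-0.044  0.175  0.028] w 0.0234
```

```bash
python3 - <<'E'
from h import *
P=[EDGE[0]-.001,EDGE[1]]; z0=EDGE[2]+.026-GD
print(env.move_straight(P+[z0-.001],max_speed=.015,until_force=5)); st()
env.gripper_to(.03); env.pause(1.0); env.gripper_to(.06)
env.move_straight(P+[.22],max_speed=.12); st()
r=env.camera("side");cv2.imwrite("pics/s7.png",cv2.resize(r["image"][90:240,270:430],None,fx=4,fy=4,interpolation=cv2.INTER_CUBIC))
E
```

```text
False
t 29.7 pos [ 0.5812 -0.0461  0.0865] F [-2.01  0.51  8.62] M [0.052 0.382 0.025] w 0.0234
t 32.6 pos [ 0.5802 -0.046   0.2188] F [ 0.25 -0.18 -0.09] M [ 0.017 -0.04  -0.022] w 0.0598
```

View pics/s7.png

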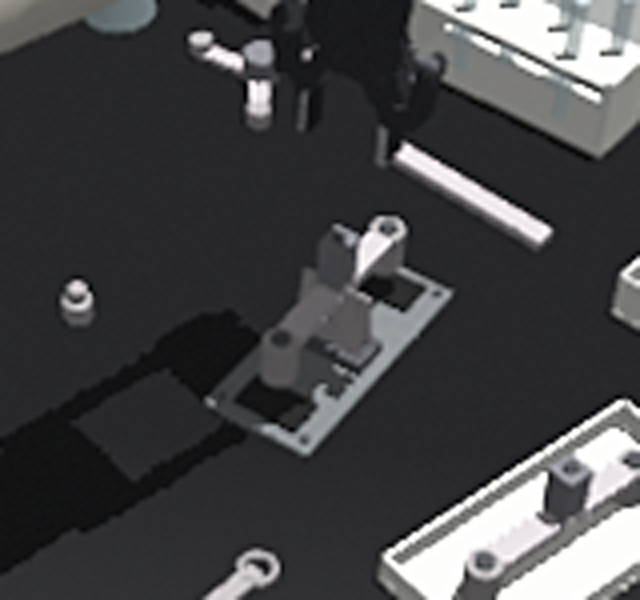

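L stays level: feet at (282,340) and (387,227), predicted level (281,339) and (388,228). I'll move the arm clear and check both in the top view.

```bash
python3 - <<'E'
from h import *
env.movej([-1.289,0.091,1.231,0,1.82,-0.057]); env.pause(1)
r=env.camera("top"); im=r["image"]; a=im.copy(); st()
env.pause(.5); b=env.camera("top")["image"]
cv2.imwrite("pics/t8.png",cv2.resize(a[90:220,310:470],None,fx=4.5,fy=4.5,interpolation=cv2.INTER_CUBIC))
for n,O,h,yw in(("edge",EDGE,.048,EYAW),("tray",TRAY,.088,TYAW)):
    y=np.radians(yw); k=0 if n=="edge" else .04
    print(n,[np.round((proj(r,O+[x*np.cos(y),x*np.sin(y),z])-[310,90]+.5)*4.5) for x,z in((-.08,k),(.08,k),(0,h))])
E
```

```text
t 36.0 pos [ 0.1992 -0.5658  0.2312] F [0.47 0.25 0.51] M [ 0.026  0.002 -0.035] w 0.0601
edge [array([149., 305.]), array([137.,  56.]), array([147., 150.])]
tray [array([530., 426.]), array([580., 185.]), array([573., 281.])]
```

View pics/t8.png

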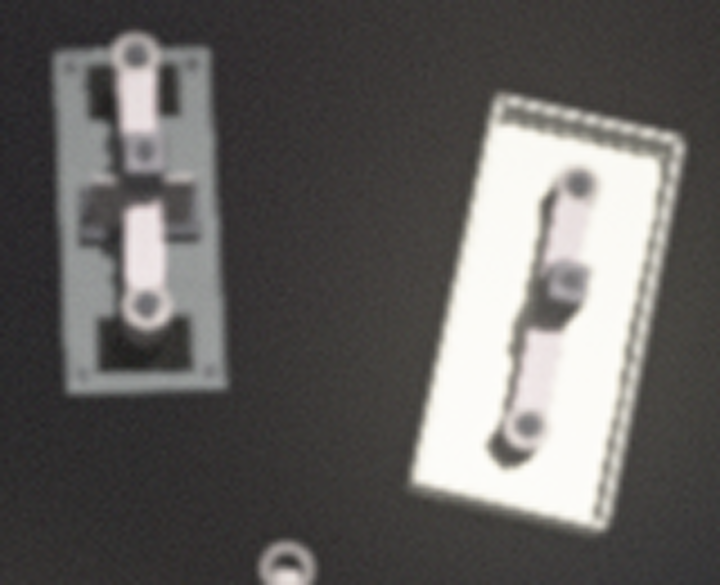

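Both arms sit within about 5 crop pixels of prediction (3 mm). The one on the edge is level, and the other lies along the tray. Handing in.

```bash
python3 - <<'E'
from h import *
env.hand_in()
E
```

```text
the job is handed in; nothing more can be done
```

The job is done and handed in; the last clock reading before that was 36 s, within the 72 s limit.

- **Bad arm:** the one that started at top-view pixel (243,138). On the knife edge it tipped about 17°, so I regrasped it with the tool tilted to match and laid it along the long tray.
- **Good arm:** the one from (181,148). It stayed level on the edge and is still balanced there by its notch.

**Last checks:** the final top view showed both arms within about 3 mm of their intended positions. The side view, taken just after release, showed the good arm's feet where a level arm's should be, and the robot was clear of everything.

**One disagreement:** the good arm first touched the edge about 1.4 mm higher than expected, resting on a flank of the notch. A small nudge did not seat it while it was held. Once released it settled level on the edge. I took two pictures half a second apart but did not compare them, so that it was at rest was not separately measured.

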